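# Close up a small hand mould

### The arm

A 6-joint arm with a two-finger parallel gripper is mounted at the origin on a cart in front of the work surface, level with it; the furniture and walls round the work are solid. World frame = base frame: x ahead of the robot, y to its left, z up, the work surface at z = 0. Lengths are in m, angles in rad, forces in N, time in s.
With the tool pointing down it reaches from about 0.325 to 0.925 m from the base axis. Payload 3.1 kg.
Tool frame: the origin (TCP) lies at the very end of the fingers, on their centre line; the grasp point (between the pads) lies bot.grasp_offset behind it (bot.grasp_offset is the distance from the TCP to the grasp point, in m); y points along the fingers, z is the direction in which the jaws open and shut, and the axes are right-handed (so a half turn about y gives the same grasp; the last joint's range is limited). The gripper opens to 85 mm and grips with 20 to 120 N. Pads are 22 mm wide; open, the fingers measure 114 mm over their backs; the gripper's body (76 mm by 85 mm) begins 54 mm behind the grasp point. The pads swing forward as they close: fully open they stand 13 mm farther back than shut.
Start: joints at [-1.258, 0.217, 1.613, -0, 1.311, -0.112], TCP at [0.258, -0.569, 0.231] pointing down, gripper open.
Joint ranges: [-2.75, 2.75], [-0.78, 2.1], [0.31, 2.55], [-1.13, 4.27], [0.13, 2.63], [-2.58, 2.58]. Speed limits (rad/s): [2.79, 2.79, 3.14, 3.14, 3.14, 3.14].

### API

Orientations are given as a 3x3 rotation matrix whose columns are the frame's x, y, z axes.
In Python, from workcell import bot gives the robot as it stands. Calls block until the motion is done:
- bot.move_to(position, orientation): joint-space move of the TCP to a pose.
- bot.move_linear(position, ori=None, rate=0.15, threshold=None): straight line of the TCP; ori=None keeps the orientation; rate is the mean speed in m/s. With threshold (N) it stops when the force on the tool has changed by that much, and returns True; else False.
- bot.movej(angles): joint-space move.
- bot.move_gripper(opening): finger opening in m; the grip force is fixed at half the most; returns when the fingers have stopped.
- bot.sleep(seconds).
- bot.ik(position, orientation): joint angles nearest the present ones, or None.
- bot.camera(name): name is "scene" or "top"; returns the picture (420x560x3 uint8, blue, green, red); there is no depth.
- bot.calibration(name): a dict with "fx", "fy", "cx", "cy" (pixels), "dist_coeffs" ([k1, k2, p1, p2, k3] as OpenCV has them; the pictures are not rectified), "eye" and "rotation" of the camera in the world. Camera axes: x right, y down, z forward; pixel columns grow to the right and rows downward; lengths in m; the calibration is good to about 2 mm. A picture is of the moment at which its call begins. calibration takes no time and is no camera call.
A pose or a line that the arm cannot do raises bot.IKError and nothing moves.
- bot.job_done(): hands the job in, once; it reports no verdict.
Trained networks look in the newest picture that a camera, given by its name, has taken for a name from the list of things; names that differ only in an ending like _2 or _b are one class to them, and where a whole thing is asked for, a point or a joint stands for the part that bears it (a point fixed in the world has none). Each returns a list of dicts, best first, with "p" (0 to 1); they miss things now and then, are a little off and sometimes report something else, mostly with a low value. They report only what shows in the picture. A call takes as long as a camera call. They do not tell look-alikes from the thing itself.
- bot.regions_of(camera, target): "region" (420x560 bool, what is visible of it) and "extent" ([left, top, right, bottom] in pixels, round what is visible of it).
Readings, each from a call of its own:
- bot.get_time_s(): time.
- bot.get_joint_pos(): joint angles.
- bot.get_dq(): joint speeds.
- bot.get_joint_torque(): joint torques, N m.
- bot.get_tcp_pos(): TCP position.
- bot.get_ee_rot(): TCP orientation.
- bot.get_force(): force on the tool from outside, world axes, zero at the start.
- bot.get_ft_torque(): the same for the moment, N m.
- bot.get_gripper_width(): finger opening in m.
Only numpy, scipy, OpenCV 4.12 (cv2) and the standard library are available. Lean on these libraries where they do the work, as an engineer would, in place of code of your own. Each camera call takes 0.05 s, during which the arm holds its last target.

### The job

Assemble the small cap mould on its base plate, one part at a time and in this order: stand the tapered core, narrow end up, in the round seat between the two guide pillars; lower the thick cavity plate over the core and down the pillars; lower the thin top plate onto it with its round seat upwards; and set the locating ring into that seat. Each part must go fully home and lie flat before the next one follows; leave the finned core, the oil bottle and the oilstone standing where they are.

Things in the scene. Friction and masses are not known exactly. Their poses are not given: they have to be found in the camera images.
- base_plate: Loose heavy steel plate, 80 x 150 x 20 mm, 1.9 kg. Origin: centre of underside; x across the 80 mm, y along the 150 mm, z up. Mid top: round core seat 35.5 mm across, 4 mm deep (floor 16 mm over origin), 2 mm chamfer round it. Two upright 10 mm guide pillars at y = +42 and -42 mm, x = 0, rise 48 mm over the top face; their last 8 mm narrow to a rounded tip.
- core: Core: turned aluminium cup-like part standing on its wide end, 34 mm high, 33 mm across at the foot and tapering to about 29 mm at the top, about 45 g. Origin: centre of its underside, z up. Grasp it across its round upper part.
- cavity_plate: The thicker of two loose bright metal plates, 60 x 110 x 32 mm, 0.45 kg, 42 mm hole through its middle. Origin: centre of underside; x across the 60 mm, y along the 110 mm, z up. Two 12 mm through holes for the pillars at y = +42 and -42 mm; either way round will do. Home: origin 20 mm over the base plate's.
- top_plate: The thinner of two loose bright metal plates, 60 x 110 x 18 mm, 0.26 kg, seat already upwards. Origin: centre of underside; x across the 60 mm, y along the 110 mm, z up. Mid top: ring seat 43 mm across, 5 mm deep, 2 mm chamfer, 7 mm sprue hole in its floor. Two 12 mm through holes for the pillars at y = +42 and -42 mm; either way round will do. Home: origin 52 mm over the base plate's.
- locating_ring: Locating ring: plain steel ring lying flat, 40 mm outside, 14 mm bore, 20 mm high, 0.14 kg; alike on both faces. Origin: centre of its underside, z up. Home in the seat of the top plate its origin is 65 mm above that of the base plate and 15 mm of it stand out.
- fin_core: Bystander: finned core insert, a 28 x 30 mm aluminium block 40 mm high with thin brown and white fins standing on it, 57 mm in all; not part of this mould. Origin: centre of its underside.
- oil_bottle: Bystander: white plastic bottle with a red spout, 44 mm across and 142 mm high. Origin: centre of its underside.
- oilstone: Bystander: grey oilstone in a steel shoe, 72 x 30 x 22 mm, lying flat. Origin: centre of its underside; x along its length.
There are look-alikes about, which are no part of the job. What is shaped like the locating_ring but black, green or orange is not meant.

How it is judged:
By the outcome, as a careful person would: the job done as asked, in the order asked, and still so for the second after the job is handed in, with the robot touching nothing.
It also fails if it takes over 112 s, if anything falls off the work surface, if the arm or the gripper's body presses on something with over 40 N, if the wrist force passes 120 N, or if a joint passes its speed limit or range.

## Working session

There is one attempt and no reset: what is moved stays moved. The work goes in short steps, each a Python script; the robot and the scene stay as the last script left them, time stands still between calls to the robot, and variables do not carry over. Pictures are saved under pics/ and viewed, and the job is handed in when it is done.

```bash
ls; mkdir -p pics; python3 - <<'E'
from workcell import bot
import cv2
for n in("scene","top"):
    im=bot.camera(n); cv2.imwrite(f"pics/{n}0.png",im)
    c=bot.calibration(n); print(n,c)
print(bot.get_time_s(),bot.grasp_offset,bot.get_ee_rot(),bot.get_force())
E
```

```text
pics
scene {'fx': 510.4390374075066, 'fy': 510.4390374075066, 'cx': 275.37113160633044, 'cy': 208.7963111874644, 'dist_coeffs': array([-0.0481098,  0.       ,  0.       ,  0.       ,  0.       ]), 'eye': array([-0.09002613,  0.5358968 ,  0.82315642]), 'rotation': array([[-0.63788054, -0.54583445,  0.54329842],
       [-0.76996231,  0.46694978, -0.43487463],
       [-0.01632353, -0.69571737, -0.71813013]])}
top {'fx': 418.14529335757726, 'fy': 418.14529335757726, 'cx': 280.7804388940466, 'cy': 210.02677952939226, 'dist_coeffs': array([-0.10810644,  0.        ,  0.        ,  0.        ,  0.        ]), 'eye': array([0.4195091 , 0.04404598, 1.17662553]), 'rotation': array([[-0.0022999 , -0.99668845,  0.08128248],
       [-0.99994271,  0.00314187,  0.01023228],
       [-0.01045377, -0.08125429, -0.99663858]])}
0.1 0.0187 [[-9.11120388e-01 -6.65324388e-04  4.12139778e-01]
 [-4.12140231e-01  2.11061771e-03 -9.11117981e-01]
 [-2.63680502e-04 -9.99997551e-01 -2.19723377e-03]] [-0.16194796 -0.48132973 -0.58632413]
```

View pics/scene0.png

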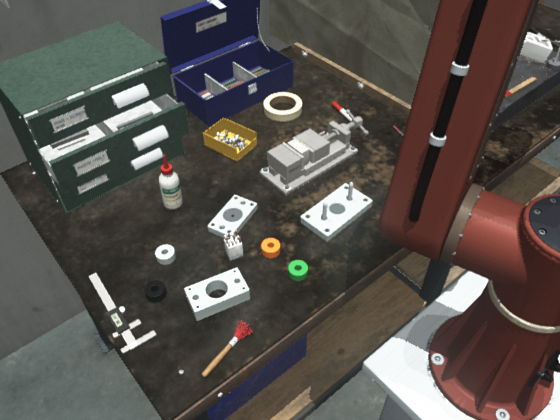

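View pics/top0.png

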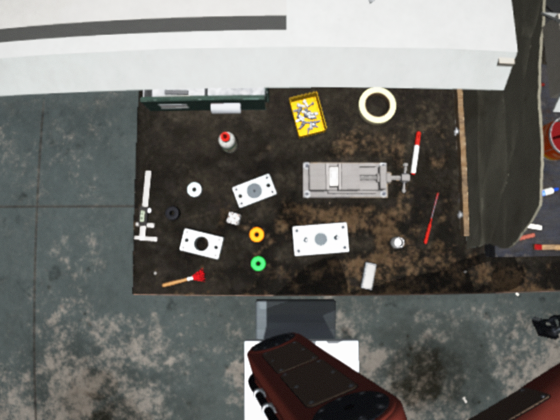

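Scene picture: base plate with two pillars at (337,210), top plate (233,215), cavity plate (217,293), steel ring (165,254), and ring-shaped look-alikes in black (156,290), orange (271,248) and green (298,270). The core, at top-view (398,242), is hidden by the arm in the scene view. The oilstone is at top-view (369,276), the bottle at (227,140) and the fin core at (234,218).

```bash
cat > h.py <<'E'
from workcell import bot
import numpy as np, cv2
def K(c): return np.array([[c['fx'],0,c['cx']],[0,c['fy'],c['cy']],[0,0,1.]])
def ray(n,uv):
    c=bot.calibration(n); p=cv2.undistortPoints(np.array([[uv]],float),K(c),c['dist_coeffs'])[0,0]
    d=np.array(c['rotation'])@np.array([p[0],p[1],1]); return np.array(c['eye']),d/np.linalg.norm(d)
def onz(n,uv,z):
    e,d=ray(n,uv); return e+d*(z-e[2])/d[2]
def proj(n,P):
    c=bot.calibration(n); R=np.array(c['rotation']).T; t=-R@np.array(c['eye'])
    return cv2.projectPoints(np.array(P,float).reshape(-1,3),cv2.Rodrigues(R)[0],t,K(c),c['dist_coeffs'])[0].reshape(-1,2)
def tri(u1,u2):
    (a,d),(b,e)=ray('scene',u1),ray('top',u2)
    s=np.linalg.lstsq(np.c_[d,-e],b-a,rcond=None)[0]; p,q=a+s[0]*d,b+s[1]*e
    return (p+q)/2,np.linalg.norm(p-q)
E
python3 - <<'E'
from h import *
import numpy as np
for n in("scene","top"):
    for t in "base_plate core cavity_plate top_plate locating_ring fin_core oil_bottle oilstone".split():
        for r in bot.regions_of(n,t)[:5]:
            ys,xs=np.nonzero(r['region']); print(n,t,round(r['p'],2),r['extent'],(xs.mean().round(1),ys.mean().round(1)),len(xs))
print(bot.get_time_s())
a=cv2.imread('pics/top0.png');b=cv2.imread('pics/scene0.png')
cv2.imwrite('pics/c1.png',cv2.resize(a[160:300,160:420],None,fx=3,fy=3,interpolation=cv2.INTER_CUBIC))
cv2.imwrite('pics/c2.png',cv2.resize(b[165:330,130:390],None,fx=3,fy=3,interpolation=cv2.INTER_CUBIC))
E
```

```text
scene base_plate 0.83 [301.1, 183.7, 375.2, 237.6] (np.float64(336.4), np.float64(211.1)) 2110
scene core 0.19 [157.8, 243.1, 176.2, 267.8] (np.float64(165.0), np.float64(254.2)) 349
scene cavity_plate 0.65 [187.3, 270.4, 251.6, 322.4] (np.float64(217.0), np.float64(293.7)) 2033
scene top_plate 0.89 [207.7, 196.5, 256.5, 239.1] (np.float64(231.8), np.float64(216.2)) 1210
scene locating_ring 0.88 [141.8, 278.5, 165.2, 305.1] (np.float64(154.9), np.float64(291.4)) 386
scene locating_ring 0.84 [260.9, 237.8, 279.2, 256.9] (np.float64(270.0), np.float64(247.4)) 319
scene locating_ring 0.75 [154.4, 241.6, 176.4, 266.8] (np.float64(165.0), np.float64(254.5)) 333
scene locating_ring 0.62 [287.4, 263.9, 307.6, 279.8] (np.float64(298.1), np.float64(270.4)) 315
scene fin_core 0.7 [221.4, 233.4, 242.8, 259.5] (np.float64(233.0), np.float64(245.2)) 426
scene oil_bottle 0.94 [158.2, 156.9, 183.9, 209.4] (np.float64(169.5), np.float64(185.7)) 867
top base_plate 0.84 [294.5, 222.4, 348.6, 255.9] (np.float64(320.3), np.float64(238.6)) 1550
top base_plate 0.3 [179.2, 228.8, 222.1, 263.4] (np.float64(201.4), np.float64(243.0)) 741
top cavity_plate 0.95 [179.8, 226.0, 222.6, 261.8] (np.float64(201.6), np.float64(242.8)) 763
top cavity_plate 0.23 [220.7, 132.1, 237.4, 153.7] (np.float64(227.7), np.float64(141.7)) 290
top cavity_plate 0.22 [190.5, 182.7, 206.3, 200.9] (np.float64(194.9), np.float64(189.9)) 164
top top_plate 0.82 [233.4, 172.4, 276.4, 205.5] (np.float64(254.4), np.float64(190.6)) 835
top locating_ring 0.49 [190.0, 181.5, 202.9, 197.7] (np.float64(194.8), np.float64(189.4)) 179
top locating_ring 0.45 [165.1, 205.0, 176.9, 222.5] (np.float64(172.0), np.float64(212.8)) 139
top oil_bottle 0.57 [217.9, 129.6, 236.6, 153.0] (np.float64(227.7), np.float64(141.8)) 303
top oilstone 0.83 [360.2, 261.5, 376.5, 293.0] (np.float64(368.0), np.float64(275.0)) 305
0.9
```

View pics/c1.png

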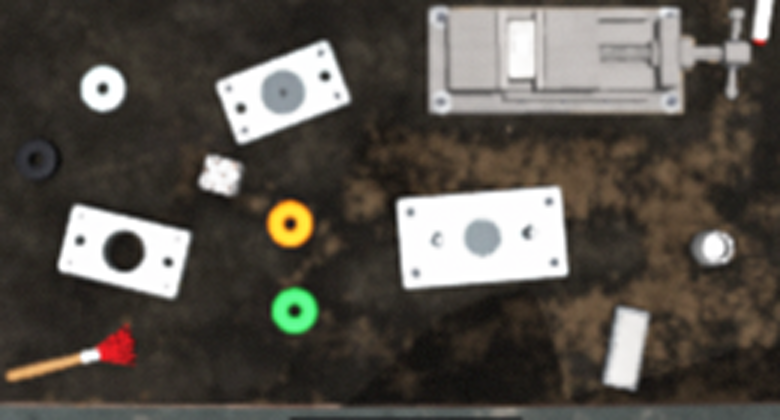

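View pics/c2.png

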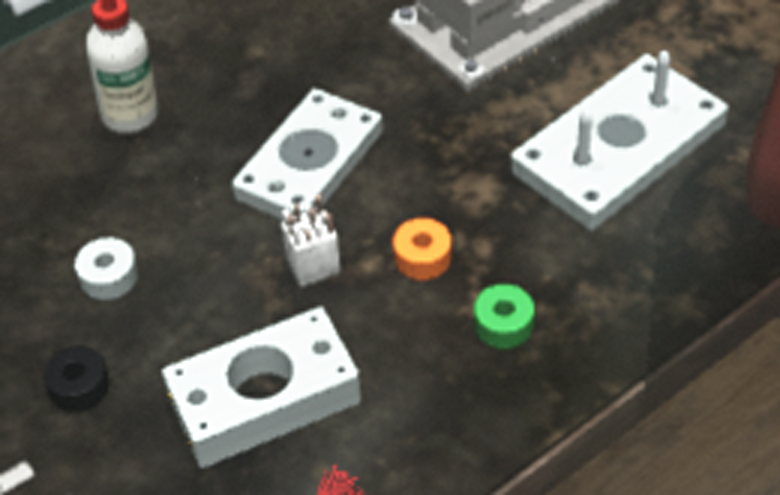

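The candidates for locating_ring, by scene pixel, are steel (165,254), black (156,290), orange (271,248) and green (298,270). The steel one is at top-view (194,189). The crop confirms it is bright, plain metal, so I choose it. Next I'll do edge-based pose fits.

```bash
cat > fit.py <<'E'
from h import *
from scipy.optimize import least_squares
from scipy.ndimage import map_coordinates, gaussian_filter
def circ(r,z,c=(0,0),n=48):
    t=np.linspace(0,2*np.pi,n,endpoint=False); return np.c_[c[0]+r*np.cos(t),c[1]+r*np.sin(t),0*t+z], np.c_[-np.sin(t),np.cos(t),0*t]
def rect(a,b,z,n=30):
    P=[];T=[]
    s=np.linspace(-.9,.9,n)
    for sg in(-1,1):
        P.append(np.c_[0*s+sg*a/2,s*b/2,0*s+z]);T.append(np.tile([0,1,0],(n,1)))
        P.append(np.c_[s*a/2,0*s+sg*b/2,0*s+z]);T.append(np.tile([1,0,0],(n,1)))
    return np.vstack(P),np.vstack(T).astype(float)
def join(*c): return np.vstack([x[0] for x in c]),np.vstack([x[1] for x in c])
MM=1e-3
MODELS=dict(
 base_plate=join(rect(.08,.15,.02)),
 cavity_plate=join(rect(.06,.11,.032),circ(.021,.032)),
 top_plate=join(rect(.06,.11,.018)),
 locating_ring=join(circ(.02,.02)),
 core=join(circ(.0145,.034)))
def world(p,X):
    c,s=np.cos(p[3]),np.sin(p[3]); return X@np.array([[c,-s,0],[s,c,0],[0,0,1]]).T
def fit(name,ims,p0,free,W=4.,iters=8,model=None):
    P,T=model if model is not None else MODELS[name]; p=np.array(p0,float)
    G={n:gaussian_filter(cv2.cvtColor(i,cv2.COLOR_BGR2GRAY).astype(float),.6) for n,i in ims.items()}
    for it in range(iters):
        w=max(1.5,W*(.75**it)); data=[]
        for n,g in G.items():
            X=world(p,P)+p[:3]; a=proj(n,X); b=proj(n,X+world(p,T)*1e-3)
            t=b-a; t/=np.linalg.norm(t,axis=1)[:,None]; nn=np.c_[-t[:,1],t[:,0]]
            s=np.arange(-w-1,w+1.01,.25); L=a[:,None]+nn[:,None]*s[None,:,None]
            v=map_coordinates(g,[L[...,1],L[...,0]],order=1,mode='nearest'); d=np.abs(np.gradient(v,.25,axis=1))
            k=d[:,4:-4].argmax(1)+4
            ii=np.arange(len(k)); m=d[ii,k]
            win=np.arange(-4,5); dd=d[ii[:,None],np.clip(k[:,None]+win,0,len(s)-1)]
            off=(dd*s[np.clip(k[:,None]+win,0,len(s)-1)]).sum(1)/dd.sum(1)
            ok=m>8
            data.append((n,ok,(a+nn*off[:,None]),nn))
        def res(q):
            pp=p.copy(); pp[free]=q; r=[]
            for n,ok,t,nn in data:
                a=proj(n,world(pp,P)+pp[:3]); r.append((((a-t)*nn).sum(1))[ok])
            return np.concatenate(r)
        sol=least_squares(res,p[free],loss='soft_l1',f_scale=.3,x_scale=[{0:.01,1:.01,2:.01,3:.1}[f] for f in free]); p[free]=sol.x
    return p,np.sqrt(np.median(res(sol.x)**2)),sum(d[1].sum() for d in data)
E
cat > m1.py <<'E'
from fit import *
ims={n:cv2.imread(f'pics/{n}0.png') for n in('scene','top')}
init=dict(base_plate=((320,238.7),.02,0),cavity_plate=((201.5,243),.032,0),top_plate=((254.5,190.5),.018,0),locating_ring=((194.5,189.5),.02,0))
# yaw: long axis direction in top image via minAreaRect of bright
e=dict(base_plate=((294,0),0),)
def yaw(u1,u2):
    a,b=onz('top',u1,.02),onz('top',u2,.02); d=a-b; return np.arctan2(-d[0],d[1])
ys=dict(base_plate=yaw((160+437/3,160+239/3),(160+529/3,160+232/3)),cavity_plate=yaw((160+80/3,160+240/3),(160+168/3,160+262/3)),top_plate=yaw((160+240/3,160+107/3),(160+325/3,160+76/3)),locating_ring=0)
for k,(uv,z,_) in init.items():
    q=onz('top',uv,z); p0=[q[0],q[1],0,ys[k]]
    sel=lambda *n:{x:ims[x] for x in n}
    f3=[0,1,3] if 'plate' in k else [0,1]; f4=sorted(f3+[2])
    for nm,s,f in(('both',sel('scene','top'),f4),('bothz0',sel('scene','top'),f3),('top',sel('top'),f3),('scene',sel('scene'),f3)):
        p,r,n=fit(k,s,p0,f); print(k,nm,(p[:3]*1000).round(1),np.degrees(p[3]).round(1),round(r,2),n)
print('core',onz('top',(160+715/3,160+245/3),.034),proj('scene',[onz('top',(160+715/3,160+245/3),.034)]))
E
python3 m1.py
```

```text
base_plate both [ 4.329e+02 -5.360e+01  3.000e-01] 4.4 0.33 240
base_plate bothz0 [433.  -53.7   0. ] 4.4 0.33 240
base_plate top [434.1 -53.    0. ] 4.3 0.51 120
base_plate scene [432.5 -54.1   0. ] 4.4 0.27 120
cavity_plate both [ 4.205e+02  2.748e+02 -3.000e-01] -13.5 0.27 336
cavity_plate bothz0 [420.4 274.9   0. ] -13.5 0.27 336
cavity_plate top [421.9 275.7   0. ] -13.4 0.55 168
cavity_plate scene [420.  274.8   0. ] -13.5 0.24 168
top_plate both [ 5.685e+02  1.301e+02 -2.000e-01] 21.1 0.35 240
top_plate bothz0 [568.4 130.2   0. ] 21.1 0.37 240Traceback (most recent call last):
  File "m1.py", line 14, in <module>
    p,r,n=fit(k,s,p0,f); print(k,nm,(p[:3]*1000).round(1),np.degrees(p[3]).round(1),round(r,2),n)
          ~~~^^^^^^^^^^
  File "fit.py", line 44, in fit
    sol=least_squares(res,p[free],loss='soft_l1',f_scale=.3,x_scale=[{0:.01,1:.01,2:.01,3:.1}[f] for f in free]); p[free]=sol.x
    return func(*args, **kwargs)
    vector_fun = VectorFunction(
        fun_wrapped,
    ...<6 lines>...
        workers=workers
    )
    self.J, dct = approx_derivative(
               
[... 401 characters left out ...]
              mf)
                             ^^^
    df = [f_eval - f0 for f_eval in f_evals]
                                    ^^^^^^^
    f = np.atleast_1d(self.fun(x, *self.args, **self.kwargs))
                      ~~~~~~~~^^^^^^^^^^^^^^^^^^^^^^^^^^^^^^
    return np.atleast_1d(self.fun(x))
                         ~~~~~~~~^^^
    return self.f(x, *self.args, **self.kwargs)
           ~~~~~~^^^^^^^^^^^^^^^^^^^^^^^^^^^^^^
  File "fit.py", line 42, in res
    a=proj(n,world(pp,P)+pp[:3]); r.append((((a-t)*nn).sum(1))[ok])
  File "h.py", line 10, in proj
    c=bot.calibration(n); R=np.array(c['rotation']).T; t=-R@np.array(c['eye'])
ValueError: time passes only in moves, steps and waits
```

Heights agree with the text (z within 0.3 mm) and the two cameras agree to 1–2 mm. The error came from the repeated calibration calls, so I'll cache them.

```bash
python3 - <<'E'
s=open('h.py').read()
s=s.replace("def K(c)","import pickle,os\nif not os.path.exists('cal.pkl'): pickle.dump({n:bot.calibration(n) for n in('scene','top')},open('cal.pkl','wb'))\nCAL=pickle.load(open('cal.pkl','rb'))\ndef K(c)").replace("c=bot.calibration(n)","c=CAL[n]")
open('h.py','w').write(s)
E
python3 m1.py
```

```text
base_plate both [ 4.329e+02 -5.360e+01  3.000e-01] 4.4 0.33 240
base_plate bothz0 [433.  -53.7   0. ] 4.4 0.33 240
base_plate top [434.1 -53.    0. ] 4.3 0.51 120
base_plate scene [432.5 -54.1   0. ] 4.4 0.27 120
cavity_plate both [ 4.205e+02  2.748e+02 -3.000e-01] -13.5 0.27 336
cavity_plate bothz0 [420.4 274.9   0. ] -13.5 0.27 336
cavity_plate top [421.9 275.7   0. ] -13.4 0.55 168
cavity_plate scene [420.  274.8   0. ] -13.5 0.24 168
top_plate both [ 5.685e+02  1.301e+02 -2.000e-01] 21.1 0.35 240
top_plate bothz0 [568.4 130.2   0. ] 21.1 0.37 240
top_plate top [569.7 131.1   0. ] 20.9 0.54 120
top_plate scene [568.  129.8   0. ] 21.4 0.27 120
locating_ring both [572.8 299.   -0.7] 0.0 0.18 96
locating_ring bothz0 [572.4 299.2   0. ] 0.0 0.19 96
locating_ring top [573.6 299.9   0. ] 0.0 0.35 48
locating_ring scene [571.9 298.9   0. ] 0.0 0.09 48
core [ 0.42462395 -0.26641828  0.034     ] [[404.04623002 163.46099442]]
```

```bash
python3 - <<'E'
from fit import *
bot.movej([-1.52,0.1,1.613,0,1.43,-0.112])
print(bot.get_tcp_pos(),bot.get_time_s())
for n in('scene','top'): cv2.imwrite(f'pics/{n}1.png',bot.camera(n))
for n in('scene','top'):
    for t in('core','oilstone'):
        for r in bot.regions_of(n,t)[:3]:
            ys,xs=np.nonzero(r['region']); print(n,t,round(r['p'],2),r['extent'],xs.mean().round(1),ys.mean().round(1))
a=cv2.imread('pics/top1.png');b=cv2.imread('pics/scene1.png')
cv2.imwrite('pics/c3.png',np.hstack([cv2.resize(b[130:200,360:440],None,fx=5,fy=5,interpolation=cv2.INTER_CUBIC),cv2.resize(a[210:280,360:430],None,fx=5,fy=5,interpolation=cv2.INTER_CUBIC)]))
E
```

```text
[ 0.10040227 -0.58365839  0.30171368] 1.625
scene core 0.15 [185.1, 268.9, 252.1, 319.1] 217.4 293.1
top core 0.62 [391.1, 240.6, 403.1, 250.6] 396.4 242.2
top oilstone 0.62 [359.2, 263.3, 376.3, 288.5] 368.0 274.9
top oilstone 0.16 [231.1, 172.3, 273.6, 207.5] 253.5 190.9
```

View pics/c3.png

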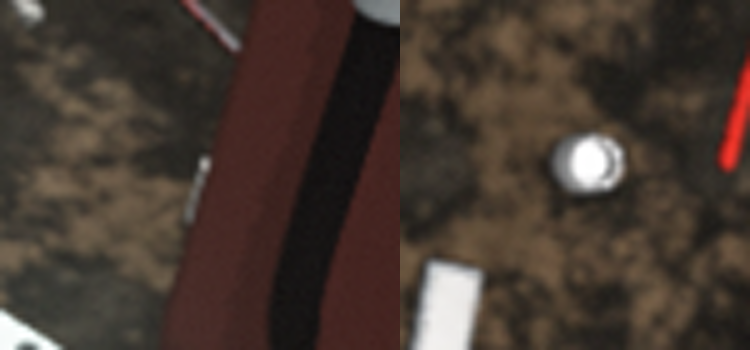

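The arm still hides most of the core in the scene view. I'll fit it in the top view now and check it from the scene camera once the arm is hovering above it.

```bash
cat >> fit.py <<'E'
def half(c,k): # k: mask function on local points
    m=k(c[0]); return c[0][m],c[1][m]
def R(a): # tool down, jaw dir at angle a (rad)
    z=np.array([np.cos(a),np.sin(a),0]); y=np.array([0,0,-1.]); return np.c_[np.cross(y,z),y,z]
CORE_TOP=join(half(circ(.0165,0),lambda P:P[:,1]>.003),half(circ(.0145,.034),lambda P:P[:,1]<-.003))
def snap(tag):
    o={}
    for n in('scene','top'):
        o[n]=bot.camera(n); cv2.imwrite(f'pics/{n}{tag}.png',o[n])
    return o
E
python3 - <<'E'
from fit import *
ims={n:cv2.imread(f'pics/{n}1.png') for n in('scene','top')}
p,r,n=fit('core',{'top':ims['top']},[.4246,-.2664,0,0],[0,1],W=3,model=CORE_TOP); print(p,r,n)
p=p-[.0011,.0008,0,0]
a=np.radians(4.4)
q=bot.ik([p[0],p[1],.20],R(a)); print(q)
for P in([p[0],p[1],.0065],[.433,-.0537,.025],[.4204,.2749,.02],[.4204,.2749,.15],[.5685,.130,.01],[.572,.299,.01],[.433,-.0537,.2]): print(P,bot.ik(P,R(a)) is not None)
bot.move_to([p[0],p[1],.20],R(a))
print(bot.get_tcp_pos(),bot.get_force(),bot.get_time_s())
snap(2)
a=cv2.imread('pics/top2.png');b=cv2.imread('pics/scene2.png')
cv2.imwrite('pics/c4.png',np.hstack([cv2.resize(b[80:220,330:480],None,fx=3,fy=3,interpolation=cv2.INTER_CUBIC),cv2.resize(a[180:320,320:430],None,fx=3,fy=3,interpolation=cv2.INTER_CUBIC)]))
E
```

```text
[ 0.4229901  -0.26965346  0.          0.        ] 0.2785401567559168 42
[-7.10200262e-01 -1.95000605e-02  1.93117269e+00 -4.44089210e-16
  1.22992002e+00 -7.86994749e-01]
[np.float64(0.4218900985932332), np.float64(-0.2704534553253885), 0.0065] True
[0.433, -0.0537, 0.025] True
[0.4204, 0.2749, 0.02] True
[0.4204, 0.2749, 0.15] True
[0.5685, 0.13, 0.01] True
[0.572, 0.299, 0.01] True
[0.433, -0.0537, 0.2] True
[ 0.42189853 -0.27149442  0.20048671] [-0.54012516 -0.0572191  -0.0559933 ] 3.6083
```

View pics/c4.png

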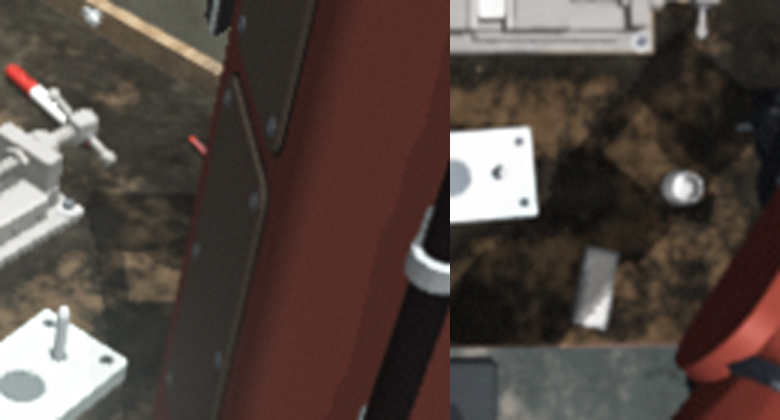

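```bash
python3 - <<'E'
from fit import *
print(bot.get_tcp_pos(),bot.get_joint_pos(),bot.get_dq())
print(proj('top',[bot.get_tcp_pos()]))
E
```

```text
[ 0.42178666 -0.27158819  0.20043789] [-7.11939956e-01 -1.93967713e-02  1.93020471e+00 -2.21323142e-04
  1.22985705e+00 -7.86916378e-01] [ 1.04211668e-03 -8.43328087e-05  1.74901335e-03  3.22106958e-03
 -5.37779690e-04 -3.58502875e-04]
[[419.44510264 242.39637071]]
```

View pics/top2.png

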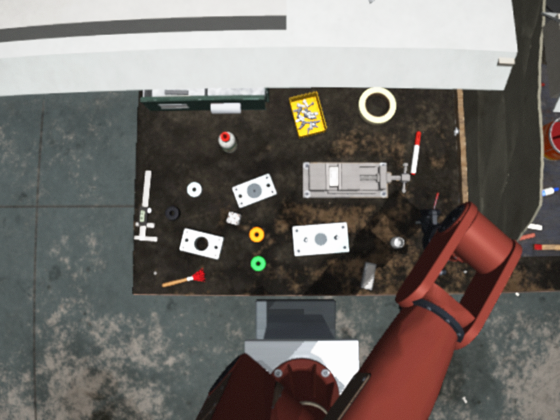

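```bash
python3 - <<'E'
from fit import *
im=cv2.imread('pics/top1.png'); x0,y0,s=370,215,10
c=cv2.resize(im[y0:y0+55,x0:x0+60],None,fx=s,fy=s,interpolation=cv2.INTER_CUBIC)
for z,r,col in((0,.0165,(0,0,255)),(.034,.0145,(0,255,0))):
    q=(proj('top',circ(r,z)[0]+[.42299,-.26965,0])-[x0,y0]+.5)*s
    cv2.polylines(c,[q.astype(int)],True,col,1)
cv2.imwrite('pics/c5.png',c)
ims={'top':im}
for p0 in([.4246,-.2664,0,0],[.423,-.272,0,0]):
  for m in (CORE_TOP,join(circ(.0165,0)),join(circ(.0145,.034))):
    print(fit('core',ims,p0,[0,1],W=2.5,model=m))
E
```

```text
(array([ 0.42297779, -0.2696461 ,  0.        ,  0.        ]), np.float64(0.2674726837974874), np.int64(42))
(array([ 0.42310299, -0.27744425,  0.        ,  0.        ]), np.float64(0.38824347567482675), np.int64(48))
(array([ 0.42300937, -0.2683226 ,  0.        ,  0.        ]), np.float64(0.19796166768337517), np.int64(48))
(array([ 0.42300691, -0.27256177,  0.        ,  0.        ]), np.float64(1.2771781159826747), np.int64(42))
(array([ 0.4230381 , -0.27744144,  0.        ,  0.        ]), np.float64(0.36021197639785), np.int64(48))
(array([ 0.42302902, -0.26833085,  0.        ,  0.        ]), np.float64(0.20384593816437513), np.int64(48))
```

View pics/c5.png

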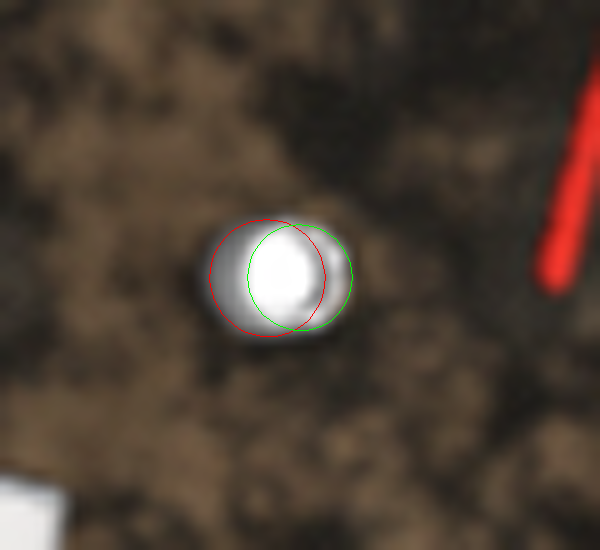

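The overlay agrees: the foot circle (33 mm, red) and the top circle at 34 mm height (green) bound the silhouette at top-view (398,243). Now I'll grasp the core.

```bash
cat >> fit.py <<'E'
def lin(p,a=None,rate=.15,corr=True,threshold=None):
    """closed-loop linear move (steady-state joint offset corrected)"""
    p=np.array(p,float); o=R(a) if a is not None else None
    h=bot.move_linear(list(p),o,rate=rate,threshold=threshold)
    if h or not corr: return h
    for _ in range(2):
        e=p-np.array(bot.get_tcp_pos())
        if np.linalg.norm(e)<4e-4: break
        off=getattr(lin,'off',np.zeros(3))
        lin.cmd=p+e; bot.move_linear(list(p+e),o,rate=.05)
        break
    return h
def st(t=''): print(t,'tcp',(np.array(bot.get_tcp_pos())*1e3).round(1),'F',np.array(bot.get_force()).round(1),'w',round(bot.get_gripper_width()*1e3,1),'t',round(bot.get_time_s(),1))
E
python3 - <<'E'
from fit import *
a=np.radians(4.4)
lin([.4219,-.2698,.06],a,rate=.25); st()
h=lin([.4219,-.2698,.0075],a,rate=.1,threshold=8); st(h)
bot.move_gripper(.02); st()
bot.move_linear([.4219,-.2698,.09],None,rate=.1); st()
snap(3)
E
```

```text
tcp [ 422.4 -269.8   61. ] F [-0.4 -0.2  0.5] w 85.4 t 4.7
False tcp [ 422.1 -270.     7.6] F [-0.5  1.   0.1] w 85.5 t 5.3
 tcp [ 422.5 -270.3    8.3] F [-0.6  0.3  5.5] w 27.7 t 5.9
 tcp [ 421.3 -269.3   89.2] F [ 0.4  0.1 -0.9] w 27.8 t 6.9
```

```bash
python3 - <<'E'
from fit import *
a=np.radians(4.4)
bot.move_linear([.4219,-.2698,.13],None,rate=.2)
lin([.4328,-.0538,.13],a,rate=.2); st()
snap(4)
a=cv2.imread('pics/top4.png');b=cv2.imread('pics/scene4.png')
cv2.imwrite('pics/c6.png',np.hstack([cv2.resize(b[90:250,270:410],None,fx=3,fy=3,interpolation=cv2.INTER_CUBIC),cv2.resize(a[160:320,270:380],None,fx=3,fy=3,interpolation=cv2.INTER_CUBIC)]))
E
```

```text
tcp [433.  -54.  130.2] F [-0.4 -0.3 -0.7] w 27.7 t 8.8
```

View pics/c6.png

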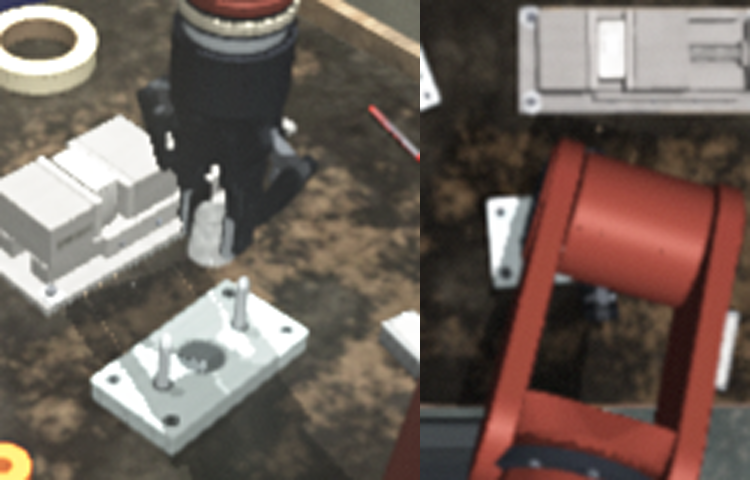

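The scene view shows the core upright in the jaws (foot at about (340,177)) above the base. I'll fit its foot rim.

```bash
python3 - <<'E'
from fit import *
im={'scene':cv2.imread('pics/scene4.png')}
z=.130-.0078
C=circ(.0165,0)
# visible lower arc: points nearer camera
e=CAL['scene']['eye']; d=np.array([e[0]-.433,e[1]+.054,0]);d/=np.linalg.norm(d)
m=half(C,lambda P:P@d>.006)
for W in(2,3,4): print(fit('core',im,[.433,-.054,z,0],[0,1],W=W,model=m))
p=fit('core',im,[.433,-.054,z,0],[0,1],W=3,model=m)[0]
x0,y0,s=300,130,10
c=cv2.resize(im['scene'][y0:y0+60,x0:x0+75],None,fx=s,fy=s,interpolation=cv2.INTER_CUBIC)
q=(proj('scene',C[0]+p[:3])-[x0,y0]+.5)*s; cv2.polylines(c,[q.astype(int)],True,(0,0,255),1)
q=(proj('scene',C[0]+[.433,-.054,z])-[x0,y0]+.5)*s; cv2.polylines(c,[q.astype(int)],True,(0,255,0),1)
cv2.imwrite('pics/c7.png',c)
E
```

```text
(array([ 0.43261417, -0.05420532,  0.1222    ,  0.        ]), np.float64(0.04603032132855586), np.int64(18))
(array([ 0.43248897, -0.05425568,  0.1222    ,  0.        ]), np.float64(0.05626694957273928), np.int64(18))
(array([ 0.43260893, -0.05421617,  0.1222    ,  0.        ]), np.float64(0.039457706510060524), np.int64(18))
```

View pics/c7.png

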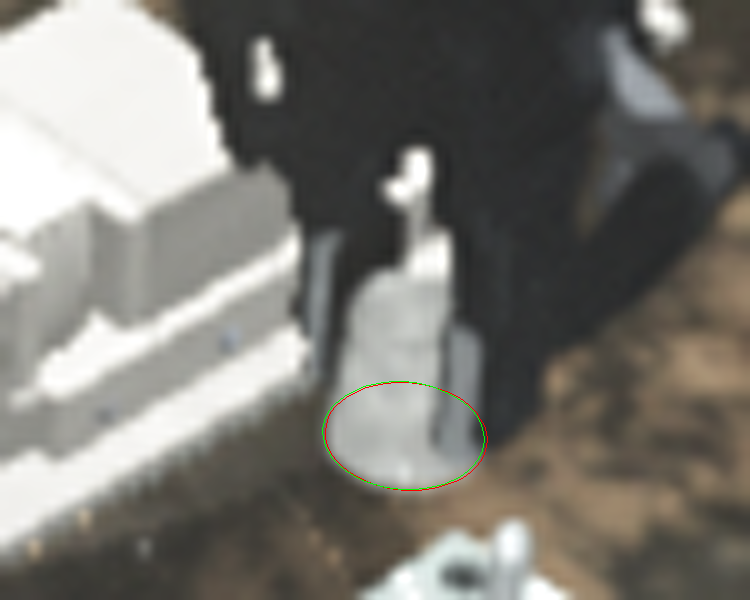

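The scene view puts the core within 0.5 mm of the TCP, and its base-plate fit corrected by that gives (432.9, -53.9) mm. Lowering it into the seat.

```bash
python3 - <<'E'
from fit import *
a=np.radians(4.4)
lin([.4329,-.0539,.06],a,rate=.15); st()
lin([.4329,-.0539,.034],a,rate=.08); st()
h=bot.move_linear([.4329,-.0539,.0225],None,rate=.03,threshold=6); st(h)
E
```

```text
tcp [433.6 -54.   60.8] F [-0.4  0.2 -0.8] w 28.1 t 9.8
 tcp [433.9 -54.1  34.9] F [-0.4 -0.  -1.8] w 27.7 t 10.5
True tcp [433.3 -54.   24.3] F [-1.   0.9  4.8] w 27.8 t 10.9
```

```bash
python3 - <<'E'
from fit import *
bot.move_gripper(.06); st()
bot.move_linear([.4329,-.0539,.09],None,rate=.15); st()
bot.move_linear([.4329,-.0539,.18],None,rate=.25)
bot.move_gripper(.085)
bot.move_to([.42,.2,.2],R(np.radians(-13.5))); st()
im=snap(5)
e=CAL['scene']['eye']
ys=np.radians(4.4)
for n in (('scene',),('scene','top')):
  print(n,fit('base_plate',{k:im[k] for k in n},[.4329,-.0539,0,ys],[0,1,3],W=3))
m=circ(.0145,.034)
print(fit('core',{'scene':im['scene']},[.4329,-.0539,.016,0],[0,1],W=2.5,model=m))
print(fit('core',{'scene':im['scene'],'top':im['top']},[.4329,-.0539,.016,0],[0,1,2],W=2.5,model=m))
a=im['top'];b=im['scene']
cv2.imwrite('pics/c8.png',np.hstack([cv2.resize(b[170:250,290:390],None,fx=5,fy=5,interpolation=cv2.INTER_CUBIC),cv2.resize(a[210:290,290:350],None,fx=5,fy=5,interpolation=cv2.INTER_CUBIC)]))
E
```

```text
tcp [432.4 -53.7  23.7] F [ 0.3 -0.4 -0.1] w 60.0 t 11.3
 tcp [432.6 -53.8  89.7] F [ 1.  -0.2  0.3] w 59.8 t 11.9
 tcp [420.  199.5 199.8] F [-0.6 -0.4  0.6] w 85.0 t 13.8
('scene',) (array([ 0.43227659, -0.05372095,  0.        ,  0.07817377]), np.float64(0.49947706739141967), np.int64(120))
('scene', 'top') (array([ 0.43316918, -0.05332982,  0.        ,  0.07769324]), np.float64(0.48250667530402314), np.int64(240))
(array([ 0.44023392, -0.05140148,  0.016     ,  0.        ]), np.float64(0.8390459980847531), np.int64(37))
(array([ 0.43710487, -0.05127277,  0.01933128,  0.        ]), np.float64(0.6308364078075582), np.int64(85))
```

View pics/c8.png

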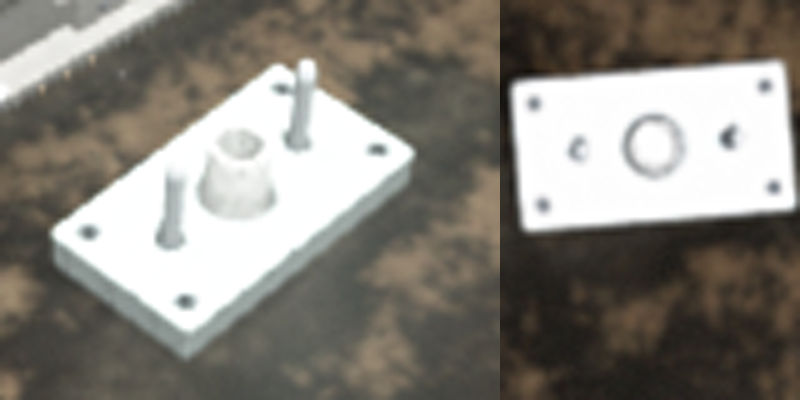

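View pics/scene5.png

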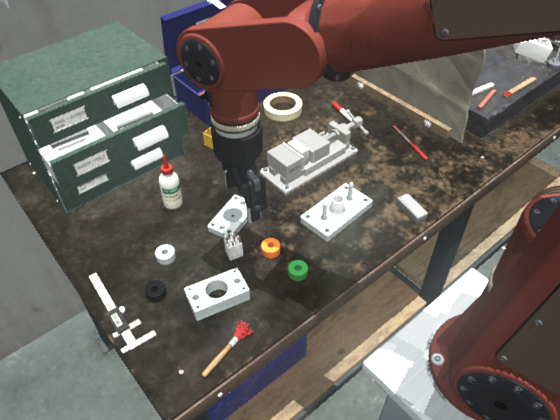

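The core stands in its seat (rim at about (338,199), midway between the pillars). Now the cavity plate.

```bash
python3 - <<'E'
from fit import *
print(proj('scene',[[.4329,-.0539,.05]]))
im={'scene':cv2.imread('pics/scene5.png')}
f=[0,1,3]
p=fit('cavity_plate',im,[.42,.2748,0,np.radians(-13.5)],f,W=3); print(p, np.degrees(p[0][3]))
p=p[0]; a=p[3]; x,y=p[0]+.0004,p[1]+.0002
bot.move_to([x,y,.12],R(a)); st()
lin([x,y,.05],a,rate=.15); st()
h=lin([x,y,.004],a,rate=.07,threshold=8); st(h)
bot.move_gripper(.05); st()
bot.move_linear([x,y,.03],None,rate=.06); st()
snap(6)
a=cv2.imread('pics/top6.png');b=cv2.imread('pics/scene6.png')
cv2.imwrite('pics/c9.png',np.hstack([cv2.resize(b[200:340,170:280],None,fx=3,fy=3,interpolation=cv2.INTER_CUBIC),cv2.resize(a[180:320,160:260],None,fx=3,fy=3,interpolation=cv2.INTER_CUBIC)]))
E
```

```text
[[337.36061225 198.11937033]]
(array([ 0.42002533,  0.27500825,  0.        , -0.23446516]), np.float64(0.3092923998901882), np.int64(168)) -13.43386404609044
 tcp [420.5 274.2 119.7] F [0.5 0.8 0.8] w 85.1 t 14.4
 tcp [419.9 275.6  49.7] F [-0.2  0.5 -0. ] w 84.8 t 15.3
False tcp [420.5 275.3   3.9] F [-0.7 -0.1 -0.8] w 85.2 t 16.1
 tcp [421.5 275.6   4.9] F [0.5 0.1 3.1] w 58.8 t 16.4
 tcp [420.5 275.2  30.2] F [-0.1 -0.2 -3.5] w 59.0 t 17.0
```

View pics/c9.png

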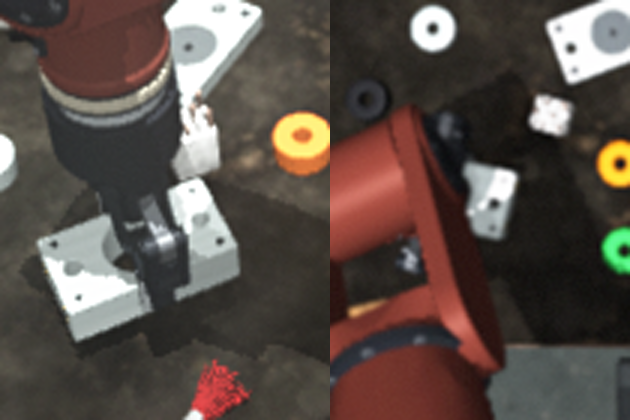

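The plate is lifted level in the jaws. Now carry it over the base and check the hole alignment.

```bash
python3 - <<'E'
from fit import *
a=np.radians(4.43)
bot.move_linear([.4204,.2752,.12],None,rate=.2)
bot.move_linear([.4329,-.0539,.12],R(a),rate=.2)
lin([.4329,-.0539,.095],a,rate=.1); st()
im=snap(7)
t=np.array(bot.get_tcp_pos())
for f in([0,1,3],[0,1,2,3]): 
    p=fit('cavity_plate',{'scene':im['scene']},[t[0],t[1],t[2]-.0049,a],f,W=3,model=rect(.06,.11,.032)); print(p,np.degrees(p[0][3]))
a=im['top'];b=im['scene']
cv2.imwrite('pics/c10.png',np.hstack([cv2.resize(b[110:260,270:400],None,fx=4,fy=4,interpolation=cv2.INTER_CUBIC),cv2.resize(a[180:330,290:360],None,fx=4,fy=4,interpolation=cv2.INTER_CUBIC)]))
E
```

```text
tcp [434.4 -54.7  96.4] F [-0.1 -0.3 -3.8] w 58.9 t 20.1
(array([ 0.43436998, -0.05439328,  0.09125712,  0.12104275]), np.float64(0.3859792102982598), np.int64(84)) 6.935238518640554
(array([ 0.52637537, -0.14239359, -0.02400909,  0.16904591]), np.float64(0.7123284798433998), np.int64(111)) 9.685616977955268
```

View pics/c10.png

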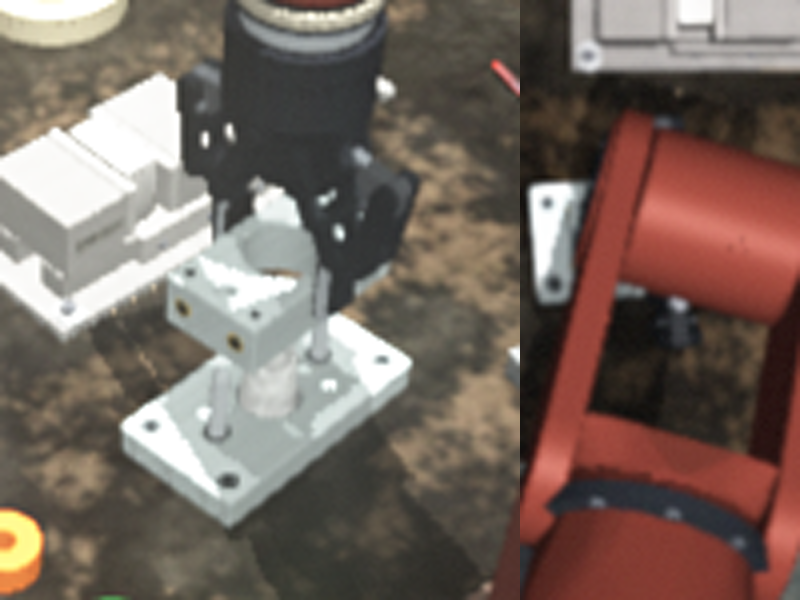

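```bash
python3 - <<'E'
from fit import *
for i in range(8):
    print((np.array(bot.get_tcp_pos())*1e3).round(2),np.array(bot.get_joint_pos()).round(4)); bot.sleep(.05)
print(np.array(bot.ik([.4329,-.0539,.095],R(np.radians(4.43)))).round(4))
E=None
E
```

```text
[434.09 -54.6   96.16] [-0.2858 -0.0186  2.1492  0.      1.0099 -0.3631]
[433.92 -54.56  96.01] [-0.2858 -0.0185  2.1494  0.      1.0099 -0.3631]
[433.82 -54.55  95.92] [-0.2859 -0.0184  2.1496 -0.      1.0098 -0.3631]
[433.7  -54.5   95.79] [-0.2858 -0.0183  2.1497  0.      1.0098 -0.3631]
[433.66 -54.48  95.71] [-0.2858 -0.0182  2.1498 -0.      1.0098 -0.3631]
[433.58 -54.46  95.64] [-0.2859 -0.0181  2.1499  0.      1.0098 -0.3631]
[433.6  -54.46  95.64] [-0.2858 -0.0181  2.1499  0.      1.0097 -0.3631]
[433.55 -54.46  95.59] [-0.2859 -0.018   2.1499  0.      1.0098 -0.3631]
[-0.285  -0.0186  2.1518 -0.      1.0084 -0.3623]
```

```bash
cat >> fit.py <<'E'
def lin(p,a=None,rate=.15,n=2,threshold=None,tol=3e-4):
    p=np.array(p,float); o=R(a) if a is not None else None; cmd=p.copy()
    h=bot.move_linear(list(cmd),o,rate=rate,threshold=threshold)
    if h: return h
    for i in range(n):
        bot.sleep(.4); e=p-np.array(bot.get_tcp_pos())
        if np.linalg.norm(e)<tol: break
        cmd=cmd+e; bot.move_linear(list(cmd),o,rate=.03)
    bot.sleep(.3); return h
def ang():
    z=np.array(bot.get_ee_rot())[:,2]; return np.arctan2(z[1],z[0])
E
python3 - <<'E'
from fit import *
a=np.radians(4.43)
lin([.4329,-.0539,.095],a,rate=.1); st(np.degrees(ang()))
im=snap(8); t=np.array(bot.get_tcp_pos())
# visible edges: near (+y) end and the left (-x?) ; draw predicted
for dz in(.0049,):
  P=world([0,0,0,a],np.array([[sx*.03,sy*.055,z] for z in(0,.032) for sx,sy in((-1,-1),(1,-1),(1,1),(-1,1))]))+[t[0],t[1],t[2]-dz]
  H=world([0,0,0,a],np.vstack([circ(.006,.032,(0,.042))[0],circ(.021,.032)[0]]))+[t[0],t[1],t[2]-dz]
  b=world([0,0,0,a],np.vstack([circ(.005,.02,(0,.042))[0],circ(.005,.02,(0,-.042))[0],[[0,.042,.068],[0,-.042,.068]]]))+[.4329,-.0539,0]
x0,y0,s=290,130,7
c=cv2.resize(im['scene'][y0:y0+80,x0:x0+100],None,fx=s,fy=s,interpolation=cv2.INTER_CUBIC)
def L(X,col,closed=True): cv2.polylines(c,[((proj('scene',X)-[x0,y0]+.5)*s).astype(int)],closed,col,1)
L(P[:4],(0,0,255));L(P[4:],(0,0,255));L(H[:48],(0,255,0));L(H[48:],(0,255,0));L(b[:48],(255,0,0));L(b[48:96],(255,0,0));
for q in b[96:]: cv2.circle(c,tuple(((proj('scene',[q])[0]-[x0,y0]+.5)*s).astype(int)),4,(255,0,255),1)
cv2.imwrite('pics/c11.png',c)
E
```

```text
4.429832505611726 tcp [432.9 -53.9  95. ] F [-0.6  0.2 -3.8] w 58.6 t 21.6
```

View pics/c11.png

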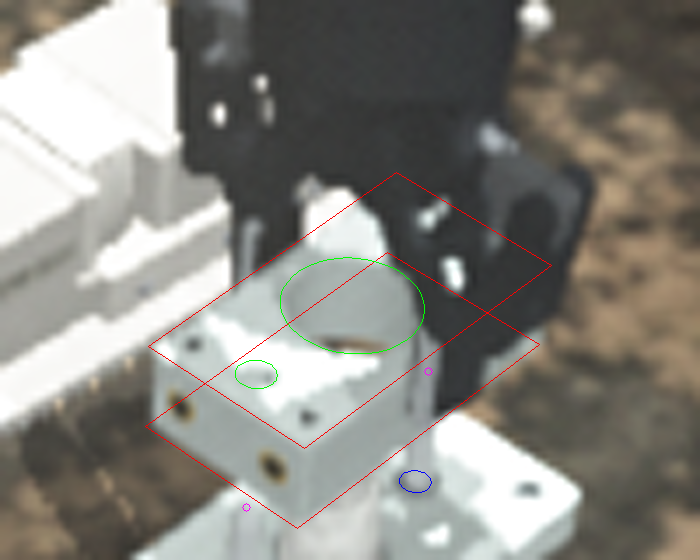

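The hovering plate, near corner at scene (332,204), sits about 1 px off the prediction. I'll fit only its visible edges.

```bash
cat >> fit.py <<'E'
def seg(p,q,n=25):
    p,q=np.array(p,float),np.array(q,float); s=np.linspace(.08,.92,n)[:,None]; return p+(q-p)*s, np.tile((q-p)/np.linalg.norm(q-p),(n,1))
def vis(h,hole=True):
    L=[seg((-.03,.055,h),(.03,.055,h)),seg((-.03,.055,0),(.03,.055,0)),seg((-.03,.055,0),(-.03,.02,0),15),
       seg((.03,.055,h),(.03,.02,h),15),seg((.03,.055,0),(.03,.055,h),8),seg((-.03,.055,0),(-.03,.055,h),8),seg((-.03,.055,h),(-.03,.02,h),15)]
    if hole: L.append(half(circ(.006,h,(0,.042),24),lambda P:P[:,0]<9))
    return join(*L)
E
python3 - <<'E'
from fit import *
a=np.radians(4.43); im={'scene':cv2.imread('pics/scene8.png')}
t=[.4329,-.0539,.0950-.0049,a]
for hole in(0,1):
  for f in([0,1],[0,1,3],[0,1,2],[0,1,2,3]):
    p,r,n=fit('x',im,t,f,W=3,model=vis(.032,hole)); print(hole,f,(p[:3]*1e3).round(2),np.degrees(p[3]).round(2),round(r,2),n)
x0,y0,s=290,130,7
p,r,n=fit('x',im,t,[0,1,2,3],W=3,model=vis(.032,1))
c=cv2.resize(im['scene'][y0:y0+80,x0:x0+100],None,fx=s,fy=s,interpolation=cv2.INTER_CUBIC)
for X in (proj('scene',world(p,vis(.032)[0])+p[:3])-[x0,y0]+.5)*s: cv2.circle(c,tuple(X.astype(int)),1,(0,0,255),-1)
cv2.imwrite('pics/c12.png',c)
E
```

```text
0 [0, 1] [432.44 -55.86  90.1 ] 4.43 0.46 104
0 [0, 1, 3] [433.36 -55.83  90.1 ] 5.95 0.47 104
0 [0, 1, 2] [423.16 -46.08 103.33] 4.43 0.47 104
0 [0, 1, 2, 3] [424.83 -46.78 102.43] 6.03 0.47 104
1 [0, 1] [432.27 -55.64  90.1 ] 4.43 0.52 126
1 [0, 1, 3] [433.33 -55.74  90.1 ] 5.93 0.52 127
1 [0, 1, 2] [435.44 -58.79  85.61] 4.43 0.51 126
1 [0, 1, 2, 3] [430.9  -53.24  93.5 ] 5.9 0.49 127
```

View pics/c12.png

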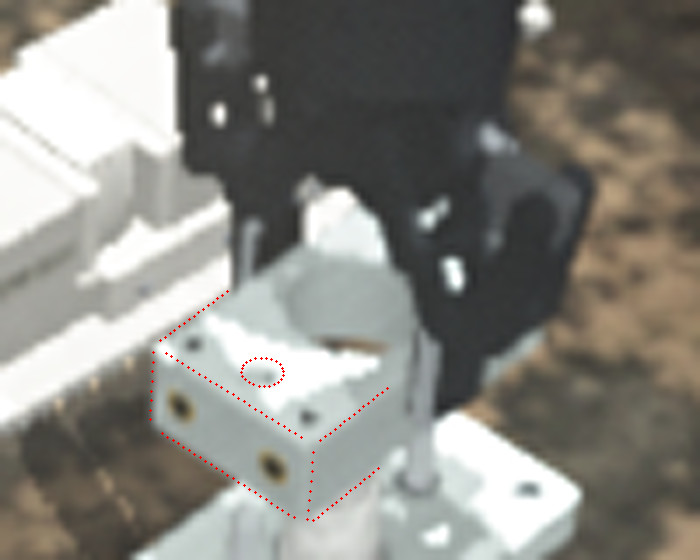

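```bash
python3 - <<'E'
from fit import *
im=cv2.imread('pics/scene8.png'); a=np.radians(4.43)
x0,y0,s=305,160,15
c=cv2.resize(im[y0:y0+50,x0:x0+50],None,fx=s,fy=s,interpolation=cv2.INTER_LANCZOS4)
c=np.clip(((c/255.)**.8*255),0,255).astype(np.uint8)
def L(p,col):
    for X in (proj('scene',world(p,vis(.032)[0])+p[:3])-[x0,y0]+.5)*s: cv2.circle(c,tuple(X.astype(int)),1,col,-1)
L(np.array([.4329,-.0539,.0901,a]),(0,0,255)); L(np.array([.4325,-.0558,.0901,a]),(0,255,0))
cv2.imwrite('pics/c13.png',c[:600])
E
```

```text
(no output)
```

View pics/c13.png

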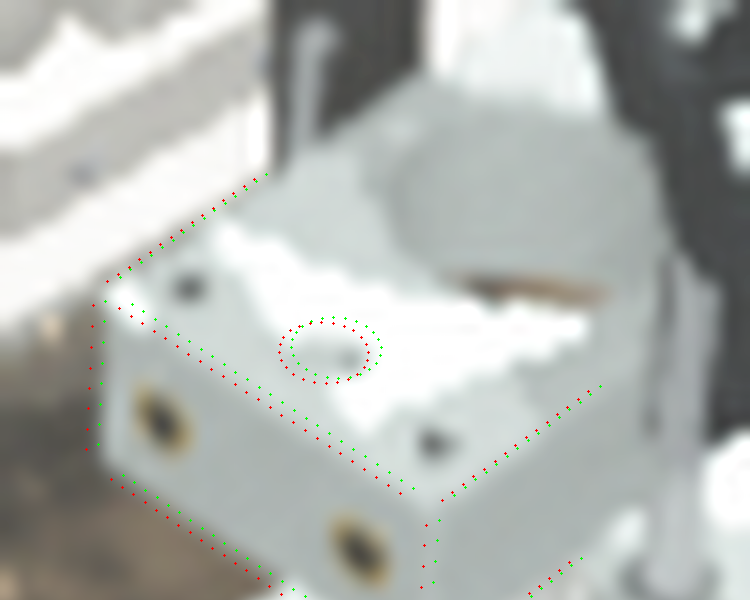

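Green (shifted about -1.8 mm in y) matches the image, and red (plate centred on the TCP) doesn't. I'll correct by +1.7 mm in y relative to the base, then descend while watching lateral force.

```bash
python3 - <<'E'
from fit import *
a=np.radians(4.43); X,Y=.4330,-.0522
lin([X,Y,.080],a,rate=.06); st()
h=0
for z in(.074,.071,.068,.065):
    h=bot.move_linear([X,Y,z],R(a),rate=.03,threshold=6); bot.sleep(.15); st((z,h,np.array(bot.get_ft_torque()).round(2)))
    if h: break
E
```

```text
tcp [433.  -52.2  80. ] F [-0.3 -0.6 -4. ] w 58.8 t 23.7
(0.074, False, array([ 0.02,  0.07, -0.01])) tcp [433.1 -52.2  74. ] F [-0.1 -0.1 -3.5] w 58.7 t 24.2
(0.071, False, array([-0.03,  0.03,  0.03])) tcp [433.  -52.2  71. ] F [-0.2  0.  -3.9] w 58.8 t 24.6
(0.068, False, array([-0.01, -0.04,  0.01])) tcp [433.  -52.2  68. ] F [ 0.4 -0.4 -4.5] w 58.7 t 25.0
(0.065, False, array([-0.17, -0.12,  0.01])) tcp [433.2 -52.4  65.1] F [ 0.6 -0.4 -5.3] w 58.8 t 25.4
```

```bash
python3 - <<'E'
from fit import *
a=np.radians(4.43); X,Y=.4330,-.0522
for z in(.060,.055,.050,.045,.040,.035,.030,.027):
    h=bot.move_linear([X,Y,z],R(a),rate=.04,threshold=10); bot.sleep(.1); st((z,h,np.array(bot.get_ft_torque()).round(2)))
    if h: break
E
```

```text
(0.06, False, array([-0.69, -0.35, -0.04])) tcp [433.3 -52.6  59.9] F [ 1.3 -2.5 -6.9] w 58.5 t 25.8
(0.055, False, array([-0.85, -0.42, -0.06])) tcp [433.3 -52.6  54.8] F [ 2.3 -4.3 -6.2] w 58.9 t 26.1
(0.05, False, array([-0.82, -0.41, -0.04])) tcp [433.4 -52.6  49.7] F [ 2.3 -5.  -4.9] w 58.7 t 26.5
(0.045, False, array([-0.92, -0.38, -0.08])) tcp [433.4 -52.7  44.5] F [ 2.9 -5.2 -4.4] w 59.2 t 26.9
(0.04, False, array([-0.96, -0.41, -0.07])) tcp [433.3 -52.7  39.4] F [ 3.4 -5.6 -5.6] w 58.8 t 27.3
(0.035, False, array([-0.94, -0.45, -0.  ])) tcp [433.4 -52.7  34.3] F [ 2.2 -6.  -4.6] w 58.5 t 27.6
(0.03, False, array([-1.02, -0.48, -0.07])) tcp [433.3 -52.7  29.2] F [ 3.  -5.2 -5.9] w 59.0 t 28.0
(0.027, False, array([-0.94, -0.4 , -0.04])) tcp [433.4 -52.7  26.3] F [ 2.4 -6.5 -4.4] w 58.7 t 28.4
```

```bash
python3 - <<'E'
from fit import *
a=np.radians(4.43); X,Y=.4336,-.0530
bot.move_linear([X,Y,.027],R(a),rate=.03); bot.sleep(.2); st()
h=bot.move_linear([X,Y,.021],R(a),rate=.02,threshold=8); bot.sleep(.2); st(h)
bot.move_gripper(.075); st()
bot.move_linear([X,Y,.09],None,rate=.15); bot.move_linear([X,Y,.17],None,rate=.3); st()
bot.move_gripper(.085)
bot.move_to([.5683,.131,.2],R(np.radians(21.2))); bot.sleep(.2)
im=snap(9)
a=im['top'];b=im['scene']
cv2.imwrite('pics/c14.png',np.hstack([cv2.resize(b[170:250,290:390],None,fx=5,fy=5,interpolation=cv2.INTER_CUBIC),cv2.resize(a[210:290,290:350],None,fx=5,fy=5,interpolation=cv2.INTER_CUBIC)]))
p0=[.4329,-.0539,.02,np.radians(4.43)]
for f in([0,1,3],[0,1,2,3]):
  for n in(('scene',),('scene','top')): print(f,n,fit('cavity_plate',{k:im[k] for k in n},p0,f,W=2.5))
E
```

```text
tcp [433.3 -52.8  26.6] F [ 2.7 -2.2 -5. ] w 58.7 t 28.8
True tcp [433.4 -52.7  24.9] F [-0.9 -0.3  5.4] w 58.8 t 29.3
 tcp [432.6 -53.   23.8] F [ 0.9 -0.1 -0.4] w 75.3 t 29.6
 tcp [433.7 -53.  170. ] F [-0.   0.9 -0.6] w 75.1 t 30.6
[0, 1, 3] ('scene',) (array([ 0.43168119, -0.05249291,  0.02      ,  0.08375861]), np.float64(0.557590135165593), np.int64(159))
[0, 1, 3] ('scene', 'top') (array([ 0.43181905, -0.05280018,  0.02      ,  0.08435751]), np.float64(0.6338032195210407), np.int64(275))
[0, 1, 2, 3] ('scene',) (array([ 0.41486967, -0.0338932 ,  0.04539139,  0.0790066 ]), np.float64(0.19623701178651873), np.int64(159))
[0, 1, 2, 3] ('scene', 'top') (array([ 0.43161594, -0.05255801,  0.02049618,  0.08235508]), np.float64(0.6217095357523433), np.int64(276))
```

View pics/c14.png

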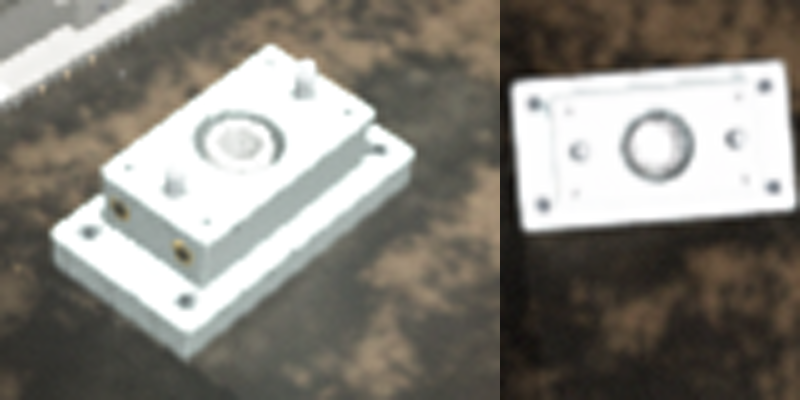

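The cavity plate is flat: contact came with its underside at 20.0 mm, and both pillar tips and the core show through (scene (325,206) and (351,185)). Next is the top plate.

```bash
python3 - <<'E'
from fit import *
im={n:cv2.imread(f'pics/{n}9.png') for n in('scene','top')}
print('fin',onz('top',(234,218),.05))
old={'scene':cv2.imread('pics/scene0.png')}
p=fit('top_plate',old,[.568,.13,0,np.radians(21.2)],[0,1,3],W=3); print(p,np.degrees(p[0][3]))
p=p[0]; a=p[3]; x,y=p[0]+.0004,p[1]+.0004
bot.move_to([x,y,.12],R(a))
lin([x,y,.05],a,rate=.15); st()
h=lin([x,y,.001],a,rate=.06,threshold=6); st(h)
bot.move_gripper(.05); st()
bot.move_linear([x,y,.04],None,rate=.06); bot.sleep(.2); st()
im=snap(10); b=im['scene']
cv2.imwrite('pics/c15.png',cv2.resize(b[150:270,180:300],None,fx=5,fy=5,interpolation=cv2.INTER_CUBIC))
E
```

```text
fin [0.49014351 0.18226496 0.05      ]
(array([0.56799739, 0.12977232, 0.        , 0.37373022]), np.float64(0.26878526596253177), np.int64(120)) 21.413164532644995
 tcp [568.4 130.1  50. ] F [ 0.1 -0.1 -0.2] w 84.8 t 34.7
False tcp [568.4 130.2   1. ] F [ 0.6 -0.1  1.1] w 85.1 t 36.4
 tcp [569.1 130.3   1.6] F [0.7 0.3 2.4] w 58.3 t 36.7
 tcp [567.8 130.1  39.4] F [-0.  -0.2 -3.7] w 58.6 t 37.7
```

View pics/c15.png

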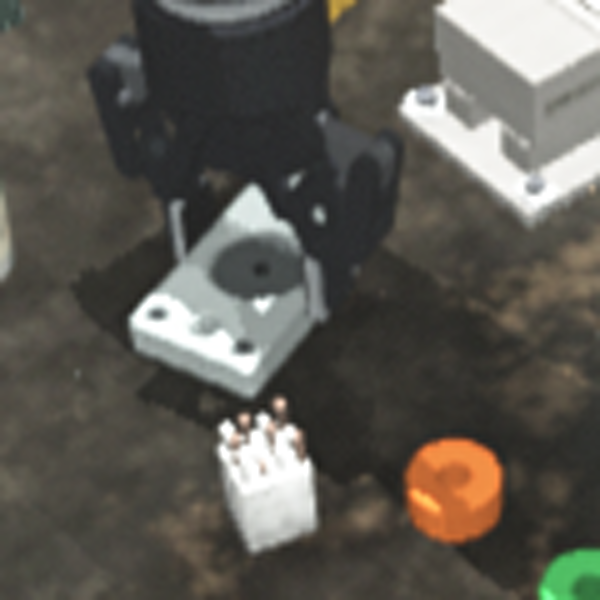

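```bash
python3 - <<'E'
from fit import *
a=np.radians(4.6)
bot.move_linear([.568,.1302,.14],None,rate=.2)
bot.move_linear([.4334,-.0539,.14],R(a),rate=.2)
lin([.4334,-.0539,.10],a,rate=.1); st(np.degrees(ang()))
im=snap(11); t=np.array(bot.get_tcp_pos())
p0=[t[0],t[1],t[2]-.0016,a]
for hole in(0,1):
  for f in([0,1],[0,1,3]):
    p,r,n=fit('x',im and {'scene':im['scene']},p0,f,W=3,model=vis(.018,hole)); print(hole,f,(p[:3]*1e3).round(2),np.degrees(p[3]).round(2),round(r,2),n)
p,r,n=fit('x',{'scene':im['scene']},p0,[0,1],W=3,model=vis(.018,0))
x0,y0,s=295,150,12
c=cv2.resize(im['scene'][y0:y0+50,x0:x0+60],None,fx=s,fy=s,interpolation=cv2.INTER_LANCZOS4)
def L(p,col):
    for X in (proj('scene',world(p,vis(.018)[0])+p[:3])-[x0,y0]+.5)*s: cv2.circle(c,tuple(X.astype(int)),1,col,-1)
L(np.array(p0),(0,0,255)); L(p,(0,255,0))
cv2.imwrite('pics/c16.png',c)
E
```

```text
4.603132212788269 tcp [433.4 -53.9 100. ] F [-0.3 -0.1 -3.2] w 58.1 t 41.9
0 [0, 1] [433.89 -55.69  98.43] 4.6 0.68 97
0 [0, 1, 3] [436.58 -55.92  98.43] 8.22 0.71 97
1 [0, 1] [433.38 -55.67  98.43] 4.6 0.58 120
1 [0, 1, 3] [435.56 -55.59  98.43] 7.65 0.64 121
```

View pics/c16.png

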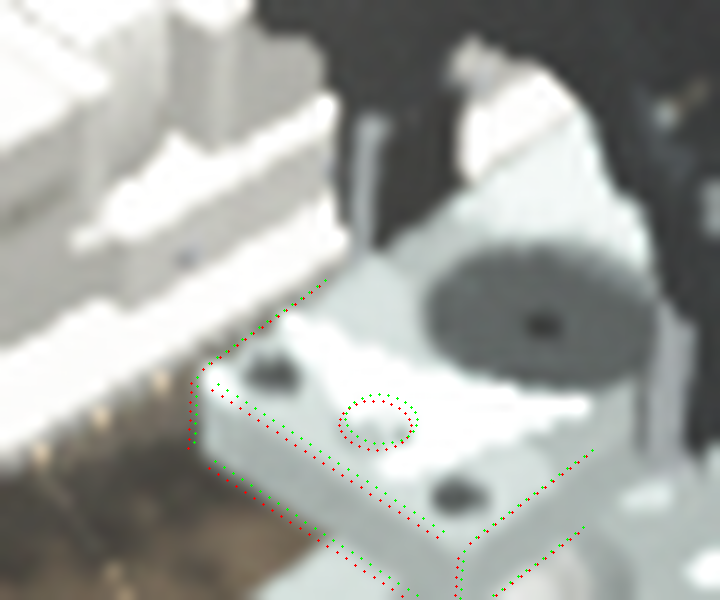

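```bash
python3 - <<'E'
from fit import *
a=np.radians(4.6); X,Y=.4334,-.0529
lin([X,Y,.078],a,rate=.06); st()
for z in(.072,.069,.066,.063,.060,.057):
    h=bot.move_linear([X,Y,z],R(a),rate=.03,threshold=6); bot.sleep(.15); st((z,h,np.array(bot.get_ft_torque()).round(2)))
    if h: break
E
```

```text
tcp [433.4 -52.9  78. ] F [-0.1 -0.2 -3.3] w 58.4 t 44.1
(0.072, False, array([ 0.03,  0.03, -0.  ])) tcp [433.4 -52.9  72. ] F [-0.9 -1.1 -3.8] w 58.6 t 44.6
(0.069, False, array([ 0.08, -0.05,  0.03])) tcp [433.4 -52.9  69. ] F [-0.4 -1.  -2.4] w 58.1 t 45.0
(0.066, False, array([0.03, 0.05, 0.01])) tcp [433.4 -52.9  66. ] F [-0.8  0.3 -2.8] w 58.3 t 45.4
(0.063, False, array([-0.01, -0.03,  0.02])) tcp [433.4 -52.9  63. ] F [-0.2  0.8 -3.5] w 58.6 t 45.8
(0.06, False, array([ 0.01, -0.  ,  0.03])) tcp [433.4 -52.9  60. ] F [ 0.2 -0.5 -3.8] w 58.1 t 46.2
(0.057, False, array([ 0.04, -0.05,  0.04])) tcp [433.3 -52.9  57. ] F [-0.2  0.6 -2.2] w 58.8 t 46.6
```

No contact at all, so it is threading freely. Lowering to home and releasing.

```bash
python3 - <<'E'
from fit import *
a=np.radians(4.6); X,Y=.4334,-.0529
h=bot.move_linear([X,Y,.050],R(a),rate=.02,threshold=6); bot.sleep(.2); st(h)
bot.move_gripper(.075); st()
bot.move_linear([X,Y,.11],None,rate=.15); bot.move_linear([X,Y,.18],None,rate=.3)
bot.move_gripper(.06)
bot.move_to([.573,.30,.2],R(np.radians(20))); bot.sleep(.2); st()
im=snap(12); a=im['top'];b=im['scene']
cv2.imwrite('pics/c17.png',np.hstack([cv2.resize(b[165:245,290:390],None,fx=5,fy=5,interpolation=cv2.INTER_CUBIC),cv2.resize(a[210:290,290:350],None,fx=5,fy=5,interpolation=cv2.INTER_CUBIC)]))
E
```

```text
True tcp [433.9 -53.   53.6] F [-0.7 -0.3  5.6] w 58.3 t 47.1
 tcp [431.9 -52.5  51.9] F [-0.2 -0.8 -0.5] w 75.0 t 47.4
 tcp [573.3 298.6 200.2] F [-0.6  0.4 -0.2] w 59.8 t 50.3
```

View pics/c17.png

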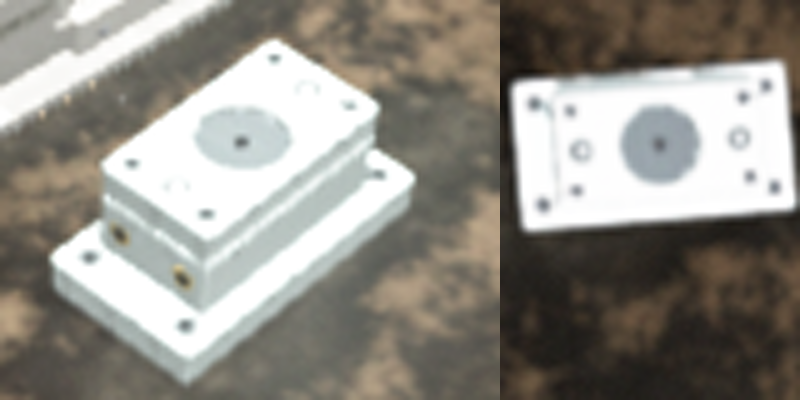

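View pics/scene12.png

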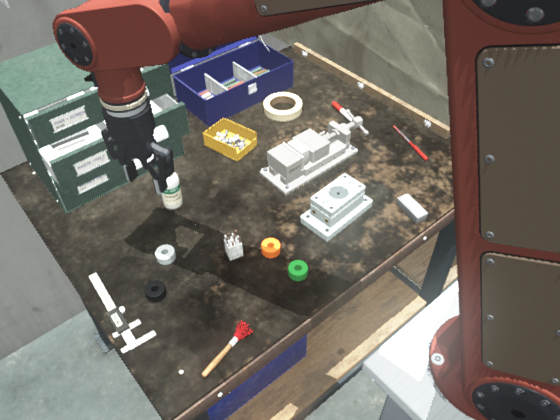

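The top plate is home: contact at 52.0 mm, flat, seat upward, pillar tips inside its holes. Next is the steel ring at scene (165,254). I'll grip it high so the fingers stay clear of the plate when it sits 5 mm deep.

```bash
python3 - <<'E'
from fit import *
im={n:cv2.imread(f'pics/{n}12.png') for n in('scene','top')}
print('sprue scene',onz('scene',(290+241/5-.4,165+142/5-.4),.065),'top',onz('top',(290+159/5-.4,210+144.5/5-.4),.065))
print('bottle',onz('top',(227,140),.1))
a=np.radians(4.6)
p,r,n=fit('r',{'scene':im['scene']},[.572,.299,0,0],[0,1],W=2,model=circ(.02,.02)); print(p,r)
x,y=p[0]+.0004,p[1]+.0004
bot.move_to([x,y,.12],R(a))
lin([x,y,.05],a,rate=.15); st()
h=lin([x,y,.0078],a,rate=.06,threshold=6); st(h)
bot.move_gripper(.025); st()
bot.move_linear([x,y,.05],None,rate=.08); bot.sleep(.2); st()
im=snap(13); b=im['scene']
cv2.imwrite('pics/c18.png',cv2.resize(b[180:300,110:230],None,fx=5,fy=5,interpolation=cv2.INTER_CUBIC))
E
```

```text
sprue scene [ 0.43321729 -0.05403755  0.065     ] top [ 0.43400992 -0.05217836  0.065     ]
bottle [0.69295202 0.19643631 0.1       ]
[0.57152351 0.29958415 0.         0.        ] 0.18204705727843318
 tcp [571.9 300.   50. ] F [-0.1  0.3  0.3] w 60.0 t 53.0
False tcp [571.9 300.    7.8] F [-0.6  0.6 -0.1] w 59.7 t 55.4
 tcp [572.4 300.2   8.4] F [ 0.3 -0.   1.8] w 37.1 t 55.8
 tcp [571.3 299.7  49.1] F [-0.7  0.1 -1.2] w 36.8 t 56.6
```

View pics/c18.png

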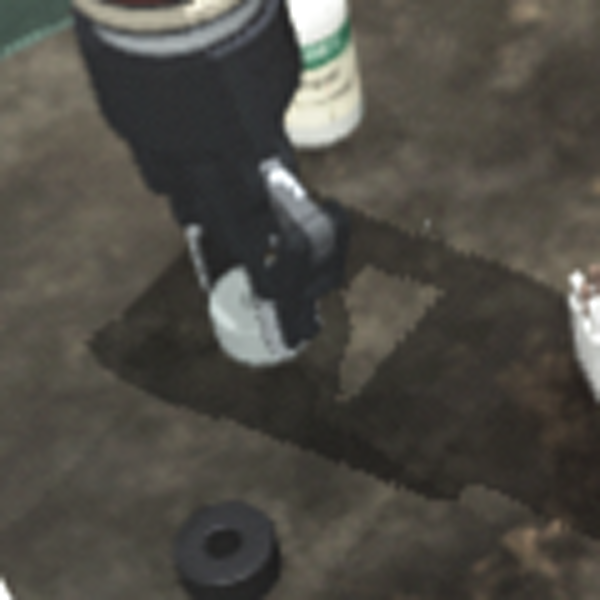

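```bash
python3 - <<'E'
from fit import *
a=np.radians(4.6)
bot.move_linear([.5717,.2998,.15],None,rate=.25)
bot.move_linear([.4334,-.0535,.15],R(a),rate=.22)
lin([.4334,-.0535,.11],a,rate=.1); st()
im=snap(14); t=np.array(bot.get_tcp_pos()); z=t[2]-.0084
C=circ(.02,0); e=CAL['scene']['eye']; d=np.array([e[0]-.433,e[1]+.054,0]);d/=np.linalg.norm(d)
m=half(C,lambda P:P@d>.004)
for W in(2,3,4): 
  p,r,n=fit('r',{'scene':im['scene']},[t[0],t[1],z,0],[0,1],W=W,model=m); print(p,r,n)
x0,y0,s=300,120,9
c=cv2.resize(im['scene'][y0:y0+65,x0:x0+80],None,fx=s,fy=s,interpolation=cv2.INTER_LANCZOS4)
for q,col in((p[:3],(0,255,0)),([t[0],t[1],z],(0,0,255))):
  for zz in(0,.02): cv2.polylines(c,[((proj('scene',C[0]+q+[0,0,zz])-[x0,y0]+.5)*s).astype(int)],True,col,1)
cv2.imwrite('pics/c19.png',c)
E
```

```text
tcp [433.4 -53.5 110. ] F [ 0.1 -0.1 -1.3] w 37.0 t 61.3
[ 0.43338952 -0.05611026  0.1016083   0.        ] 0.2632553526940812 21
[ 0.43340772 -0.05612002  0.1016083   0.        ] 0.26071264402081995 21
[ 0.43337403 -0.05614105  0.1016083   0.        ] 0.25632376588530253 21
```

View pics/c19.png

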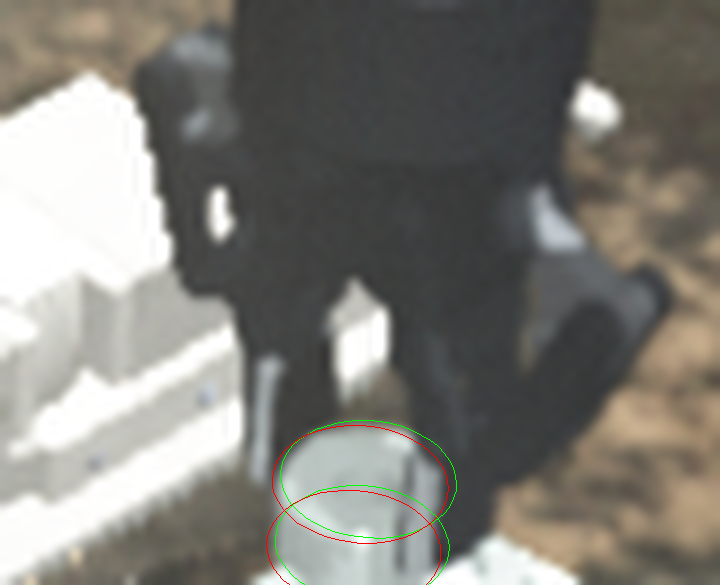

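The picture cuts off the ring's lower rim, which sits low at scene (340,183). I'll shift +1.3 mm in y, go lower and look again.

```bash
python3 - <<'E'
from fit import *
a=np.radians(4.6)
lin([.4334,-.0522,.0885],a,rate=.1); st()
im=snap(15); t=np.array(bot.get_tcp_pos()); z=t[2]-.0084
C=circ(.02,0); x0,y0,s=305,155,12
c=cv2.resize(im['scene'][y0:y0+50,x0:x0+65],None,fx=s,fy=s,interpolation=cv2.INTER_LANCZOS4)
for q,col in(([t[0],t[1],z],(0,0,255)),([t[0],t[1]-.0015,z],(0,255,0))):
  cv2.polylines(c,[((proj('scene',C[0]+q)-[x0,y0]+.5)*s).astype(int)],True,col,1)
cv2.polylines(c,[((proj('scene',circ(.0235,.07)[0]+[.4332,-.0538,0])-[x0,y0]+.5)*s).astype(int)],True,(255,0,0),1)
cv2.imwrite('pics/c20.png',c)
E
```

```text
tcp [433.4 -52.2  88.5] F [-0.4 -0.  -1.5] w 37.0 t 63.4
```

View pics/c20.png

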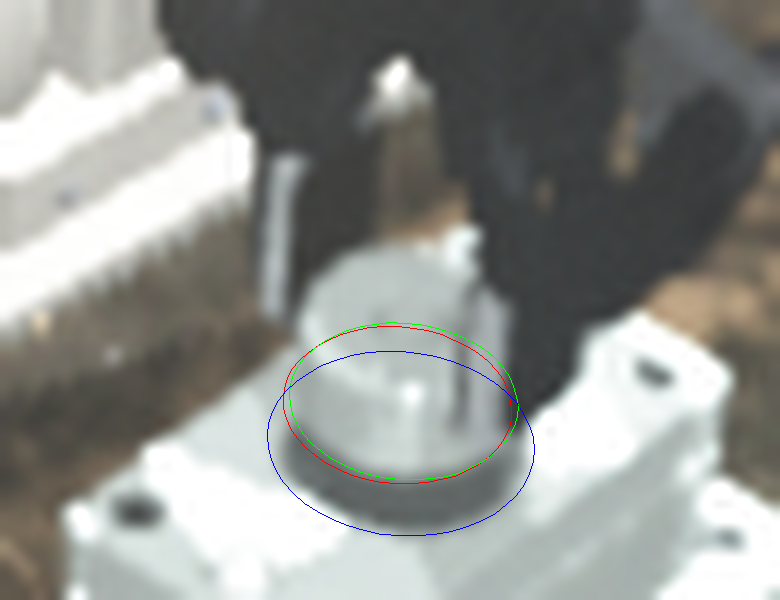

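```bash
python3 - <<'E'
from fit import *
a=np.radians(4.6); X,Y=.4334,-.0521
for z in(.082,.078,.076,.0745,.0725,.0715):
    h=bot.move_linear([X,Y,z],R(a),rate=.025,threshold=5); bot.sleep(.15); st((z,h))
    if h: break
E
```

```text
(0.082, False) tcp [433.5 -52.1  82. ] F [ 0.5  0.4 -1.3] w 37.3 t 64.0
(0.078, False) tcp [433.4 -52.1  78. ] F [ 0.8 -0.  -0.5] w 37.2 t 64.5
(0.076, False) tcp [433.4 -52.1  76. ] F [ 0.3  0.1 -0.7] w 36.8 t 64.9
(0.0745, False) tcp [433.4 -52.1  74.5] F [-0.9 -0.7 -1.8] w 37.0 t 65.3
(0.0725, False) tcp [433.9 -52.2  73.3] F [-2.4 -0.1  5. ] w 37.0 t 65.7
(0.0715, False) tcp [434.  -52.2  73.2] F [-4.7  0.8 13.3] w 37.2 t 66.1
```

Contact at TCP 73.3, so the underside is at 64.9 against 65 expected and the ring is on the seat floor. Release, retreat and check.

```bash
python3 - <<'E'
from fit import *
bot.move_linear([.4334,-.0521,.0735],None,rate=.03)
bot.move_gripper(.06); st()
bot.move_linear([.4334,-.0521,.13],None,rate=.15); bot.move_linear([.4334,-.0521,.22],None,rate=.3)
bot.move_to([.45,.28,.25],R(np.radians(20))); bot.sleep(.3); st()
im=snap(16); a=im['top'];b=im['scene']
for n in('scene','top'):
  print(n,fit('r',{n:im[n]},[.4332,-.0538,.065,0],[0,1],W=2,model=circ(.02,.02)))
print(fit('r',im,[.4332,-.0538,.065,0],[0,1,2],W=2,model=circ(.02,.02)))
cv2.imwrite('pics/c21.png',np.hstack([cv2.resize(b[165:245,290:390],None,fx=5,fy=5,interpolation=cv2.INTER_CUBIC),cv2.resize(a[210:290,290:350],None,fx=5,fy=5,interpolation=cv2.INTER_CUBIC)]))
E
```

```text
tcp [433.3 -52.1  73.3] F [0.7 0.2 0.7] w 60.0 t 66.7
 tcp [450.4 279.2 250.1] F [ 0.1  0.4 -0.9] w 59.8 t 69.2
scene (array([ 0.43300799, -0.05115781,  0.065     ,  0.        ]), np.float64(0.5325005487128688), np.int64(32))
top (array([ 0.43335085, -0.05225766,  0.065     ,  0.        ]), np.float64(0.762808589667126), np.int64(38))
(array([ 0.43315239, -0.05212434,  0.06452176,  0.        ]), np.float64(0.5826257049278852), np.int64(71))
```

View pics/c21.png

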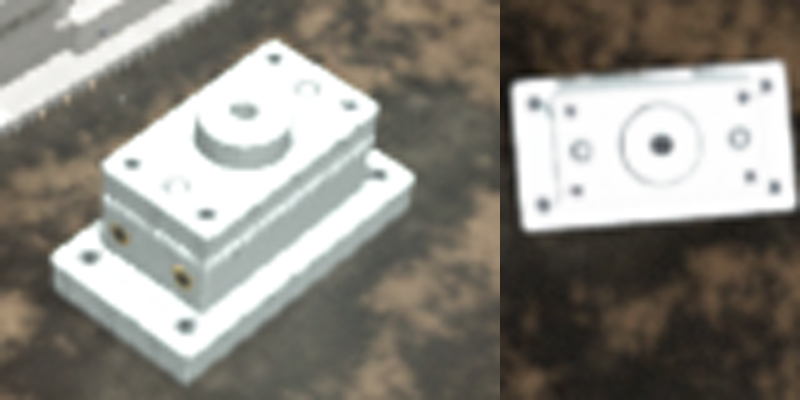

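View pics/scene16.png

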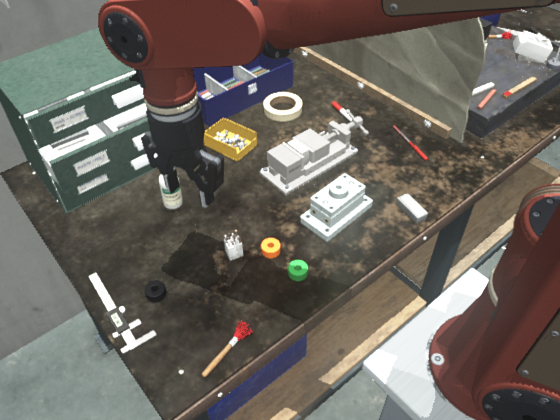

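The stack is complete: the ring sits flat in the seat at scene (338,189) and its fitted underside is at 64.5 mm. The fin core (233,245), bottle (171,190) and oilstone (412,207) haven't moved.

```bash
python3 - <<'E'
from workcell import bot
bot.job_done(); print(bot.get_time_s())
E
```

```text
the job is handed in; nothing more can be done
the job is handed in; nothing more can be done
```

The mould is assembled on its base plate in the order asked and handed in at about 69 s on the robot clock, inside the 112 s limit. The steel ring was used; the black, orange and green look-alikes stayed where they were.

| Part | Underside height at contact | Expected |
|---|---|---|
| Core | about 16 mm (0.5 mm scatter) | 16 mm |
| Cavity plate | 20.0 mm | 20 mm |
| Top plate | 52.0 mm | 52 mm |
| Locating ring | 64.9 mm (64.5 mm by camera) | 65 mm |

- **Final pictures:** the stack looks flat, with the pillar tips in the holes and the ring in its seat. The finned core, bottle and oilstone are where they started. The gripper was clear of everything.
- **Forces:** in the readings I took, the tool force stayed under about 15 N. It peaked as the ring touched the seat floor; the cavity plate rubbed the pillars with about 6 N sideways on the way down.
- **Core measured from one view before grasping:** the arm hid it from the scene camera. I used the top view with the stated height, then checked it from the scene camera while it was held.
- **Cameras disagreed:** they differed by 1–2 mm sideways, and held parts read up to 2 mm off in y. I corrected for this against the base plate and by watching the contact forces.
- **Weak fits:** the camera fits of the seated cavity plate and ring were poor (0.5–0.8 px), and the free-height fit for the cavity plate from the scene camera alone failed. For both I relied on contact height and the pictures. The rim fit of the seated core also failed, so it has no camera height check.

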